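# Clamp the glued box and lift it off the veneer

## Task

The end panel of the small wooden box has just been glued and still stands proud on its dowels. Squeeze the trigger of the one-hand bar clamp that straddles the box, stroke after stroke, until its jaws have pressed the panel fully home and grip the box firmly, then stop pumping before the thin wood cracks. Lift the box by the clamp, level, about 8 cm clear of the shelf so that no squeezed-out glue sticks to the veneer, and finish while still holding it there by the clamp, leaving the other things where they are.

Things in the scene. Friction and masses are not known exactly. Their poses are not given: they have to be found in the camera images.
- case: The small wooden box with a shut hinged lid and a brass latch, loose, about 300 g. 120 mm long (its x axis) with the panel home, 80 mm wide (y; lid 84 mm), 50 mm high. Origin: centre of the underside of the box as it is with the panel home. The loose end panel is at its +x end, the latch on its -y side.
- panel (a joint): How far the loose end panel of the box stands off from its home position, m: 0 = home, flush with the end of the lid; up to 0.006. The panel is 6 mm thick, 80 mm wide, 34 mm high; it slides stiffly on dowels along the box's x axis and needs about 3 N to move.
- clamp: One-hand ratchet bar clamp, loose, 420 g, standing over the box on the flat ends of its two 44 mm wide jaws, handle up, bar (8 mm wide, top 80 mm up) across above the lid. Origin: at foot level below the face of the pad of the body jaw (the one by the handle); x runs along the bar to the end jaw (within 0.04 rad of the box's x), z up. The bar reaches 115 mm behind the origin.
- clamp_grip (a point): Place to take the clamp, 145 mm above its feet, between handle and trigger; axes as clamp. Here the handle's flat back lies 25 mm to -x and the front of the open trigger 39 mm to +x (64 mm overall, 66 at the trigger's top; 39 when squeezed to the stop). Handle 26 mm wide, ends 18 mm above the point; trigger 22 mm wide, ends 10 mm above; the body's top is 51 mm below the point.
- trigger (a joint): Trigger angle, rad: 0 = open (rest), 0.26 = squeezed to its stop. Squeeze trigger and handle together along the bar: the end jaw is drawn to the handle by one 6 mm tooth a stroke (the first may differ), 1.5 mm more while at the stop; a half stroke gains nothing. A spring (9 to 11 N at the grip) reopens it, a pawl keeps the gain. Let it out fully each time. The clamp may slide some mm.
- bar (a joint): Travel of the bar with the end jaw, m: 0 = fully open, grows as the jaws close. Distance between the two rubber pad faces at rest = 0.153 m minus this value.
- pad_a: Rubber pad of the body jaw (the jaw next to the handle): 42 mm wide, 30 mm high, from 4 to 34 mm above the foot of the jaw. Origin: at foot level below the centre of its working face, which looks to +x along the bar. It yields about 1 mm for 5 N, at most 5 mm.
- pad_b: Rubber pad of the end jaw at the far end of the bar, same size. Origin: at foot level below the centre of its working face, which looks back to the handle. It yields 1 mm for 5 N, at most 5 mm: with the panel home, the two pads together add 2.5 N of jaw force for each mm that the jaws close. Some 6 to 30 N is a firm grip; the thin wood cracks at 40 N.
- bowl_center (a point): Cut-glass bowl, 136 mm across, 62 mm high; its centre. A bystander.
- stork_center (a point): White porcelain stork figurine, 152 mm tall on a 64 mm round foot; half-way up above the foot's centre. A bystander.
- remote_center (a point): Black remote, 165 x 46 x 16 mm; its centre. A bystander.
- coaster_center (a point): Round ceramic coaster, 100 mm across, 8 mm thick; its centre. A bystander.
- glue_center (a point): White plastic wood-glue bottle, 52 mm across, 125 mm tall; its centre. A bystander.
- brush_center (a point): Glue brush, 160 mm long, lying flat; on its handle's line near the middle. A bystander.
- book_center (a point): Hardback book, 130 x 190 x 25 mm, lying flat; its centre. A bystander.
Not all that is in view belongs to the job. Of the things that look like the case, take the one that is farthest to the robot's right at the start.

How it is judged:
By the outcome, as a careful person would: the job done as asked, in the order asked, and still so for the second after the job is handed in, while the arm keeps its last pose, push and grip.
It also fails if it takes over 48 s, if anything falls off the work surface, if the arm or the gripper's body presses on something with over 40 N, if the wrist force passes 120 N, or if a joint passes its speed limit or range.

## Robot

A 7-joint arm with a two-finger parallel gripper is mounted at the origin on the work surface. World frame = base frame: x ahead of the robot, y to its left, z up, the work surface at z = 0. Lengths are in mm, angles in rad, forces in N, time in s.
With the tool pointing down it reaches from about 400 to 875 mm from the base axis. Payload 4.4 kg.
Tool frame: the origin (TCP) lies on the centre line of the jaws, within the pads' length; the fingertips stand 8 mm ahead of it and the grasp point (between the pads) lies 11 mm behind it; x points along the fingers, z is the direction in which the jaws open and shut, and the axes are right-handed (so a half turn about x gives the same grasp; the last joint's range is limited). The gripper opens to 85 mm and grips with 20 to 120 N. Pads are 22 mm wide; open, the fingers measure 114 mm over their backs; the gripper's body (76 mm by 85 mm) begins 54 mm behind the grasp point. The pads swing forward as they close: fully open they stand 13 mm farther back than shut.
Start: joints at [-1.193, 0.628, 0.038, 1.517, -0.027, 0.996, -0.02], TCP at [279.072, 587.058, 218.613] pointing down, gripper open.
Joint ranges: [-3.06, 3.06], [-0.37, 2.12], [-1.25, 1.32], [0.18, 2.47], [-1.1, 4.24], [0.23, 1.98], [-2.94, 2.94]. Speed limits (rad/s): [2.57, 2.57, 3.14, 3.14, 3.14, 3.14, 3.14].

## Interface

Orientations are given as [roll, pitch, yaw] about the fixed x, y, z axes, in that order (R = Rz(yaw) Ry(pitch) Rx(roll)).
In Python, from cell import ctrl, get_image, camera_params gives the robot as it stands. The module is installed in compiled form; this text tells all that it offers.
- The arm moves only by the shell command python3 -m handwheel 'ROWS'. ROWS is text: rows parted by semicolons, each of 7 numbers parted by spaces: the opening, from -1 (shut) to 1 (fully open), then the shift along the tool's x, y, z in mm, then the turn, a rotation vector about the tool's x, y, z in rad. In form: grip x y z wx wy wz; .... A call has 1 to 10 rows; each row shifts and turns the pose as measured when the row begins, along the tool's axes as they then stand; what a row does not reach is not made up. A row lasts 1/10 s, in which the tool goes at most 50 mm and 8.59 degrees, less where a joint would pass 70% of its speed; a pose out of reach is approached as far as the arm can. A call with a gripper value outside its range is refused whole. The fingers move at their own pace and stop on an object; the grip force is fixed at half the most. Time passes only in rows, so rows that do not move let the fingers close. It gives the time, the measured TCP pose, the force and the opening at its end, in the units of the state.
- ctrl.read_state(): the state, without advancing time (a new reading comes with each control period).
- get_image(name): name is "scene" or "side" or "wrist"; returns the picture (384x512x3 uint8, blue, green, red); there is no depth.
- camera_params(name): a dict with "fx", "fy", "cx", "cy" (pixels), "eye" and "orientation" of the camera in the world. Camera axes: x right, y up, looking along -z (the intrinsics and any distortion apply to the point x, -y, -z); pixel columns grow to the right and rows downward; lengths in mm; the calibration is good to about 2 mm. A picture is of the moment at which its call begins: read the wrist's pose just before it. camera_params takes no time and is no camera call; for the wrist camera it gives the pose at the moment of the call.
- ctrl.finish_job(): hands the job in, once; it reports no verdict.
The state is a dict: "clock": time; "qpos": joint angles; "qd": joint speeds; "tau": joint torques, N m; "eef_pos": TCP position; "tool_rot": TCP orientation; "force": force on the tool from outside, world axes, zero at the start; "torque": the same for the moment, N m; "width": finger opening in mm.
Only numpy, scipy, OpenCV 4.12 (cv2) and the standard library are available. Lean on these libraries where they do the work, as an engineer would, in place of code of your own. Each camera call takes 0.05 s, during which the arm holds its last target.

## Working session

There is one attempt and no reset: what is moved stays moved. The work goes in short steps, Python scripts to look and compute and a shell command to move; the robot and the scene stay as the last step left them, time stands still between calls to the robot, and variables do not carry over. Pictures are saved under pics/ and viewed, and the job is handed in when it is done.

```bash
mkdir -p pics; ls; python3 - <<'E'
from cell import ctrl,get_image,camera_params
import cv2
for n in("scene","side","wrist"):
    print(n,camera_params(n)); cv2.imwrite(f"pics/{n}0.png",get_image(n))
print(ctrl.read_state())
E
```

```text
pics
scene {'fx': 471.44997599564465, 'fy': 471.44997599564465, 'cx': 244.0795714500907, 'cy': 188.49987015435835, 'eye': array([1299.27725082, -897.91704746, 1229.81221727]), 'orientation': array([ 0.81239194, -0.00203052,  0.75285231])}
side {'fx': 390.4907038274679, 'fy': 390.4907038274679, 'cx': 258.1435342360245, 'cy': 185.92828919170486, 'eye': array([ 199.32355154, -795.33155923,  824.86896292]), 'orientation': array([ 0.87518705, -0.0017256 , -0.35494774])}
wrist {'fx': 336.32029889331864, 'fy': 336.32029889331864, 'cx': 260.5800937519251, 'cy': 191.77404007981286, 'eye': array([212.12772532, 618.4552802 , 373.20128207]), 'orientation': array([-2.93768681e-01,  2.00412770e-04,  1.12813809e+00])}
{'clock': 0.15, 'qpos': array([-1.19283317,  0.62914567,  0.03842883,  1.51814693, -0.02699108,
        0.99633275, -0.02000628]), 'qd': array([-0.00034089, -0.00343888,  0.00022013, -0.00131522,  0.00140704,
       -0.00097107, -0.0018366 ]), 'tau': array([ 1.78517468e-03, -5.63789928e+01,  1.22748312e+00, -1.93644780e+01,
        1.10664050e-02,  7.52258173e-03,  4.67419545e-05]), 'eef_pos': array([278.81476693, 586.59736458, 217.88946961]), 'tool_rot': array([-3.13844335,  1.56928081, -2.01139597]), 'force': array([ 0.35491368, -0.41943784,  0.49793604]), 'torque': array([-0.08246178,  0.01523968, -0.01800146]), 'width': 85.48186367601568}
```

View pics/scene0.png

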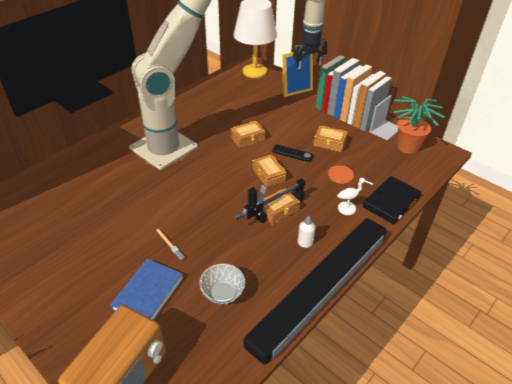

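View pics/side0.png

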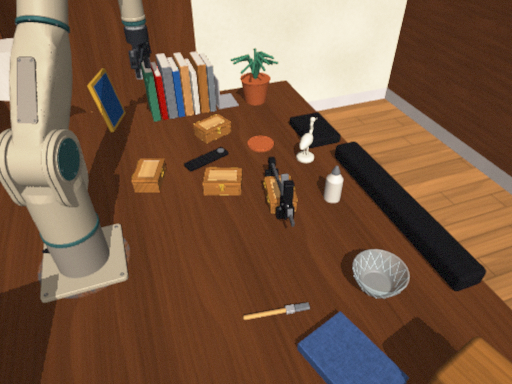

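View pics/wrist0.png

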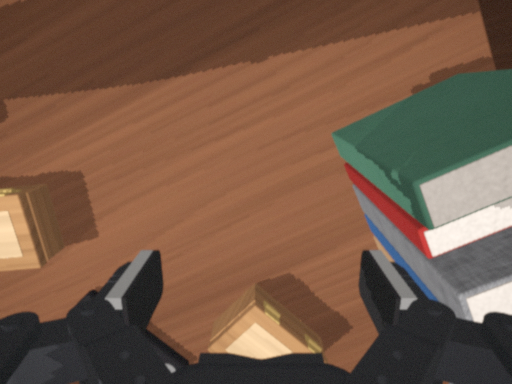

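The scene view shows the clamp over a box near (278,203); the side view shows it near (280,193). The other three boxes are loose. I'll zoom in and write helpers.

```bash
cat > h.py <<'E'
import numpy as np,cv2
from scipy.spatial.transform import Rotation as R
from cell import ctrl,get_image,camera_params
def rot(o): return R.from_euler('xyz',o).as_matrix()
def ray(c,u,v):
    d=np.array([(u-c['cx'])/c['fx'],-(v-c['cy'])/c['fy'],-1.]); d=rot(c['orientation'])@d
    return np.array(c['eye']),d/np.linalg.norm(d)
def plane(c,u,v,z):
    e,d=ray(c,u,v); return e+d*(z-e[2])/d[2]
def tri(c1,p1,c2,p2):
    e1,d1=ray(c1,*p1);e2,d2=ray(c2,*p2)
    A=np.c_[d1,-d2]; s=np.linalg.lstsq(A,e2-e1,rcond=None)[0]
    a=e1+s[0]*d1;b=e2+s[1]*d2
    return (a+b)/2,np.linalg.norm(a-b)
def proj(c,P):
    q=rot(c['orientation']).T@(np.array(P)-c['eye']); return c['cx']+c['fx']*q[0]/-q[2], c['cy']-c['fy']*q[1]/-q[2]
def crop(im,x0,y0,w,h,s,name):
    c=cv2.resize(im[y0:y0+h,x0:x0+w],None,fx=s,fy=s,interpolation=cv2.INTER_CUBIC)
    for i in range(0,w,10): cv2.putText(c,str(x0+i),(i*s,8),0,.3,(255,255,255),1); cv2.line(c,(i*s,10),(i*s,14),(255,255,255),1)
    for i in range(0,h,10): cv2.putText(c,str(y0+i),(0,i*s+3),0,.3,(255,255,255),1)
    cv2.imwrite('pics/'+name,c)
E
python3 - <<'E'
from h import *
crop(cv2.imread('pics/scene0.png'),225,165,95,70,8,'sceneC.png')
crop(cv2.imread('pics/side0.png'),240,145,80,70,8,'sideC.png')
s=camera_params('scene');d=camera_params('side')
for n,p in dict(A=(248,133),B=(330,138),C=(268,168),D=(283,207)).items(): print(n,plane(s,*p,40))
for n,p in dict(A=(149,170),B=(212,127),C=(222,178),D=(280,190)).items(): print(n,plane(d,*p,40))
E
```

```text
A [223.16034456 278.18913176  40.        ]
B [493.59980211 485.74575814  40.        ]
C [431.00690982 166.9022048   40.        ]
D [607.10354268  44.99974217  40.        ]
A [218.3473462  286.84310482  40.        ]
B [483.9351781 476.7632225  40.       ]
C [432.16308859 163.19345632  40.        ]
D [584.04537705  43.90958821  40.        ]
```

View pics/sceneC.png

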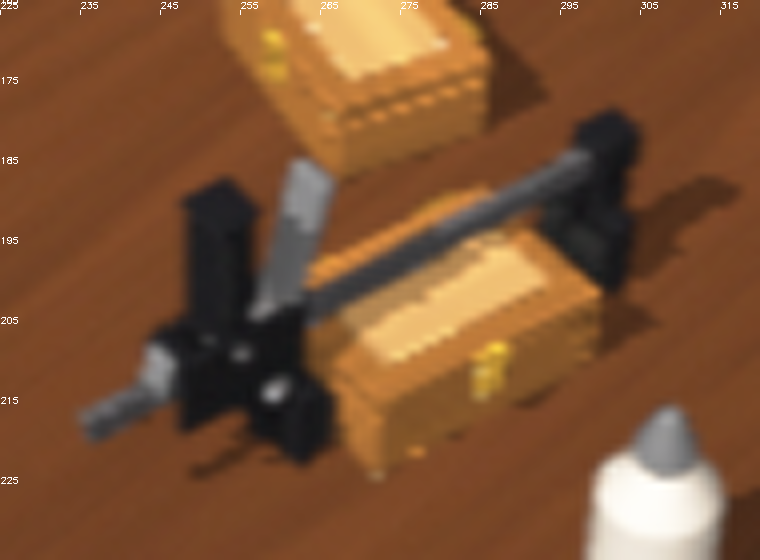

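View pics/sideC.png

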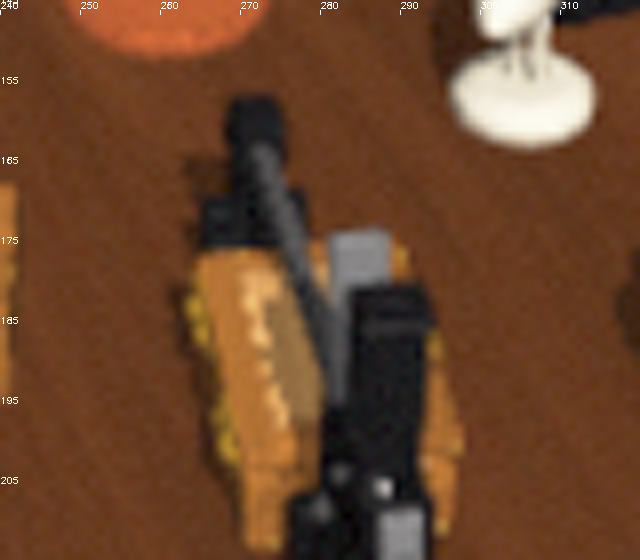

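```bash
python3 - <<'E'
from h import *
s=camera_params('scene');d=camera_params('side')
for n,p,q in [('handle top',(252.7,188.7),(288.7,182.5)),('trig top',(264,186.5),(285,175.4)),('endjaw top',(301,180.6),(272,158.7))]: print(n,tri(s,p,d,q))
a=tri(s,(301,180.6),d,(272,158.7))[0]
crop(cv2.imread('pics/side0.png'),240,145,80,95,6,'sideC2.png')
print(plane(s,236.9,218,76))
st=ctrl.read_state();print(rot(st['tool_rot']).round(3))
E
```

```text
handle top (array([557.00119806, -63.57285768, 165.61896063]), np.float64(8.826154636519487))
trig top (array([567.10083232, -17.87378754, 152.00271575]), np.float64(6.802025671470538))
endjaw top (array([598.05107193, 151.22892675,  86.10494189]), np.float64(5.433014163961551))
[ 548.75039592 -128.49847049   76.        ]
[[-0.001 -0.903  0.429]
 [-0.001  0.429  0.903]
 [-1.    -0.    -0.002]]
```

View pics/sideC2.png

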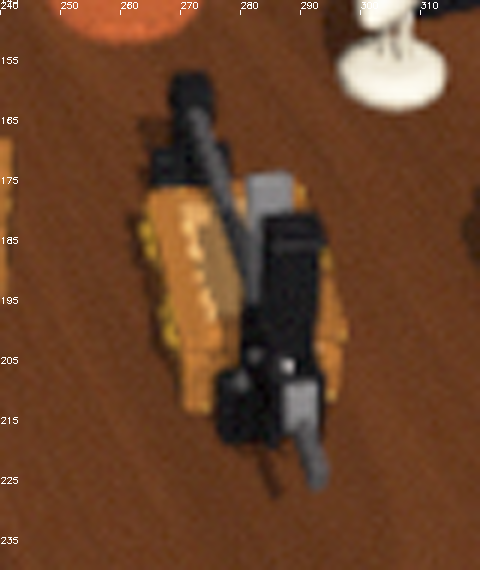

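The clamp points mostly along world +y, with yaw about 80°. The handle is near (557,-64), the trigger near (567,-18) and the end jaw near (598,151). I'll move the wrist camera above it.

```bash
python3 -m handwheel '1 -15 -30 -25 0 0 0; 1 -15 -37 -31 0 0 0; 1 -15 -37 -31 0 0 0; 1 -15 -37 -31 0 0 0; 1 -10 -37 -31 0 0 0; 1 -10 -37 -31 0 0 0; 1 0 -37 -31 0 0 0; 1 0 -37 -31 0 0 0; 1 0 -37 -31 0 0 0; 1 0 -37 -31 0 0 0'
```

```text
clock: 1.15
eef_pos: [478.0, 152.4, 296.5]
tool_rot: [2.125, 1.567, -3.014]
force: [1.5, 1.1, -0.5]
width: 85.5
```

```bash
python3 -m handwheel '1 -5 -35 -31 0 0 0; 1 0 -35 -31 0 0 0; 1 0 -35 -31 0 0 0; 1 0 -30 -27 -0.05 0 0; 1 0 -14 -18 -0.1 0 0; 1 0 -2 -2 -0.1 0 0; 1 0 0 0 0 0 0'
python3 - <<'E'
from h import *
st=ctrl.read_state();c=camera_params('wrist');im=get_image('wrist');cv2.imwrite('pics/w1.png',im)
import json;json.dump({k:(v.tolist() if hasattr(v,'tolist') else v) for k,v in c.items()},open('w1.json','w'))
print(st['eef_pos'],rot(st['tool_rot']).round(3),st['qpos'].round(2),st['force'],c['eye'],c['orientation'])
crop(im,0,0,512,384,1,'w1g.png')
E
```

```text
clock: 1.85
eef_pos: [561.7, -56.2, 300.3]
tool_rot: [2.662, 1.564, -2.233]
force: [-0.3, -0.1, 0.6]
width: 85.6
[561.67961879 -56.20785308 300.33730282] [[-0.004 -0.983  0.181]
 [-0.005  0.181  0.983]
 [-1.     0.003 -0.006]] [-0.04  0.43  0.13  1.65 -0.05  1.07  1.49] [-0.25206212 -0.14440428  0.59902109] [489.61851554 -41.95548567 455.98926781] [-0.29098365  0.00457579  1.38947321]
```

View pics/w1.png

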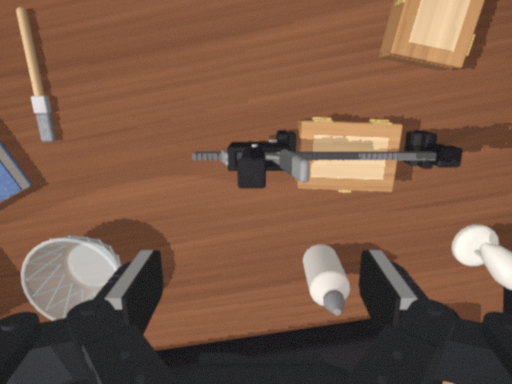

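```bash
python3 - <<'E'
from h import *
im=cv2.imread('pics/w1.png');crop(im,185,110,130,90,6,'w1a.png');crop(im,285,105,190,95,4,'w1b.png')
E
```

```text
(no output)
```

View pics/w1a.png

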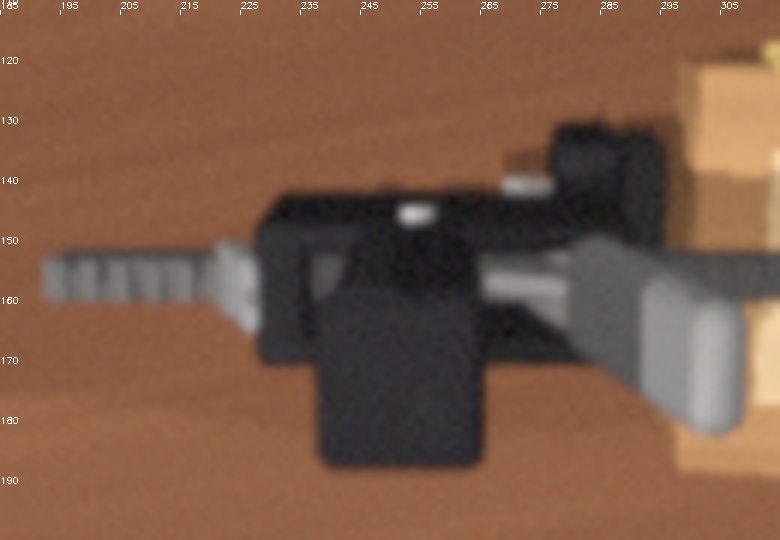

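View pics/w1b.png

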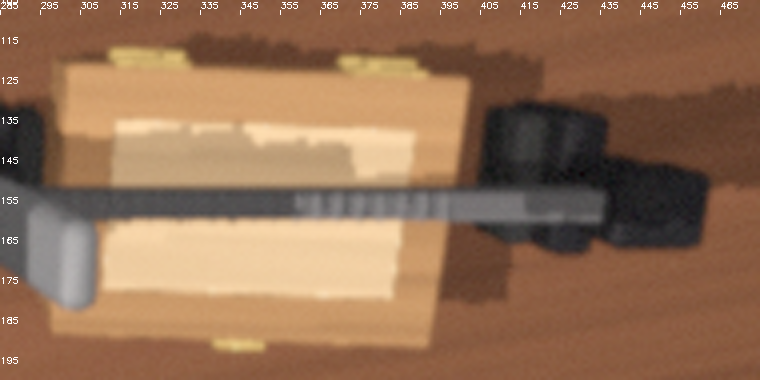

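```bash
python3 - <<'E'
from h import *
import json
c=json.load(open('w1.json'))
P={}
for n,u,v,z in [('h back bot',238.3,187.8,163),('h back top',238.3,158.3,163),('h front bot',265.5,187.8,163),('trig front bot',308.7,182,155),('trig front top',308.7,160,155),('tail',192,156,76),('tailTop',192,152.5,80),('tailBot',192,160,80),('barR',435,152,80),('barRb',435,160,80)]:
    P[n]=plane(c,u,v,z);print(n,P[n].round(1))
t=(P['tailTop']+P['tailBot'])/2;b=(P['barR']+P['barRb'])/2
d=b-t;print('yaw',np.arctan2(d[1],d[0]),np.linalg.norm(d)); 
h=(P['h back bot']+P['h back top'])/2;print('handle edge yaw',(P['h back top']-P['h back bot']).round(1))
E
```

```text
h back bot [568.4 -78.3 163. ]
h back top [541.8 -72.9 163. ]
h front bot [572.8 -54.  163. ]
trig front bot [576.7 -14.  155. ]
trig front top [556.2 -11.2 155. ]
tail [ 545.2 -133.7   76. ]
tailTop [ 540.7 -131.8   80. ]
tailBot [ 549.1 -133.8   80. ]
barR [589.2 137.4  80. ]
barRb [598.5 137.1  80. ]
yaw 1.3913664510852148 274.455178634481
handle edge yaw [-26.6   5.4   0. ]
```

Sizes agree with the text: handle width 27 (26 stated), trigger width 21 (22 stated), overall 63–66. The yaw of 1.391 already matches the tool's 1.389. I'll take a second view to measure the heights.

```bash
python3 -m handwheel '1 15 0 40 0 0 0; 1 15 0 40 0 0 0; 1 0 0 0 0 0 0'
python3 - <<'E'
from h import *
st=ctrl.read_state();c=camera_params('wrist');im=get_image('wrist');cv2.imwrite('pics/w2.png',im)
import json;json.dump({k:(v.tolist() if hasattr(v,'tolist') else v) for k,v in c.items()},open('w2.json','w'))
print(st['eef_pos'],c['eye'],c['orientation'])
crop(im,110,110,190,120,4,'w2a.png')
E
```

```text
clock: 2.2
eef_pos: [576.2, 25.4, 269.2]
tool_rot: [2.74, 1.565, -2.166]
force: [-0.7, 0.1, -0.2]
width: 85.4
[576.1621213   25.36594171 269.18960441] [504.12513151  40.33860544 424.7950773 ] [-0.2917924   0.00408146  1.3785847 ]
```

View pics/w2a.png

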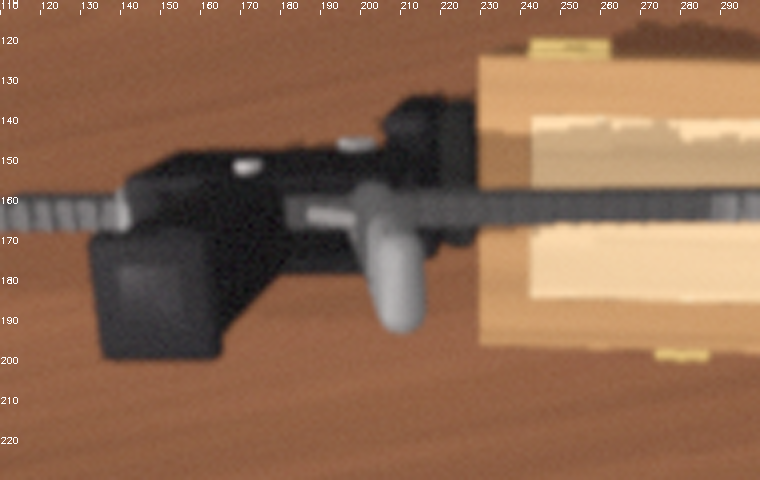

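```bash
python3 - <<'E'
from h import *
import json
a=json.load(open('w1.json'));b=json.load(open('w2.json'))
for n,p,q in [('hbb',(238.3,187.8),(135.3,199.5)),('hbt',(238.3,158.3),(132.5,168.5)),('hfb',(265.5,187.8),(164.5,199.5)),('tfb',(306,182.3),(212,192.5)),('rivet',(254.5,145.5),(172,151.5))]: 
    P,e=tri(a,p,b,q);print(n,P.round(1),round(e,1))
for n,u,v,z in [('hbb',135.3,199.5,163),('hbt',132.5,168.5,163),('tf',214,182,155)]: print(n,plane(b,u,v,z).round(1))
# grip centre -> shift in tool axes
st=ctrl.read_state();T=rot(st['tool_rot'])
g=np.array([559.6,-51,145]);dx=np.array([.179,.984,0])
print('to c=+6 at TCP z134', T.T@(g+6*dx-[0,0,11]-st['eef_pos']))
E
```

```text
hbb [568.6 -78.4 161.7] 0.3
hbt [542.6 -73.2 160.9] 0.8
hfb [572.5 -54.  163.9] 0.1
tfb [576.6 -16.5 154.4] 0.2
rivet [544.6 -60.6  86.4] 0.0
hbb [568.1 -77.8 163. ]
hbt [542.7 -72.3 163. ]
tf [567.8 -12.6 155. ]
to c=+6 at TCP z134 [136.62838703   2.04927896 -67.92129919]
```

```bash
python3 -m handwheel '1 10 1 -34 -0.005 0 0; 1 10 1 -34 -0.005 0 0; 1 10 0 0 0 0 0; 1 0 0 0 0 0 0'
python3 - <<'E'
from h import *
st=ctrl.read_state();c=camera_params('wrist');im=get_image('wrist');cv2.imwrite('pics/w3.png',im)
T=rot(st['tool_rot']);print(T.round(3))
g=np.array([559.6,-51,145]);dx=np.array([.179,.984,0])
print('to c=+6 at TCP z134', T.T@(g+6*dx-[0,0,11]-st['eef_pos']))
E
```

```text
clock: 2.65
eef_pos: [560.5, -45.0, 241.0]
tool_rot: [-3.038, 1.562, -1.654]
force: [0.0, 1.0, 0.7]
width: 85.6
[[-0.001 -0.983  0.185]
 [-0.009  0.185  0.983]
 [-1.    -0.001 -0.009]]
to c=+6 at TCP z134 [ 1.07002388e+02 -7.67504789e-02  8.99271552e-01]
```

View pics/w3.png

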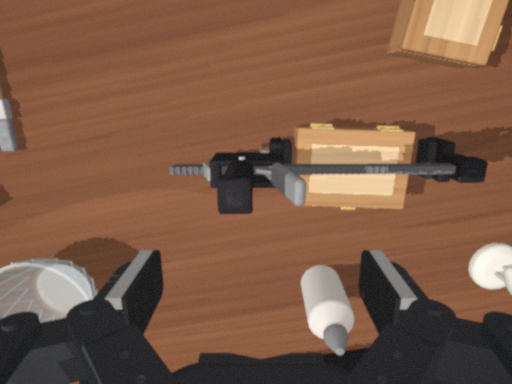

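```bash
python3 -m handwheel '1 35 0 0.5 0 0 0; 1 35 0 0 0 0 0; 1 24 0 0 0 0 0; 1 8 0 0 0 0 0; 1 0 0 0 0 0 0'
python3 - <<'E'
from h import *
st=ctrl.read_state();c=camera_params('wrist');im=get_image('wrist');cv2.imwrite('pics/w4.png',im)
T=rot(st['tool_rot']);print(T.round(3))
g=np.array([559.6,-51,145]);dx=np.array([.179,.984,0])
print('to c=+6 at TCP z134', T.T@(g+6*dx-[0,0,11]-st['eef_pos']))
E
```

```text
clock: 3.2
eef_pos: [566.9, -42.4, 141.9]
tool_rot: [-2.002, 1.556, -0.616]
force: [0.4, 0.4, -0.6]
width: 85.4
[[ 0.012 -0.983  0.183]
 [-0.008  0.183  0.983]
 [-1.    -0.013 -0.006]]
to c=+6 at TCP z134 [ 7.82015038  5.71345188 -3.7241614 ]
```

View pics/w4.png

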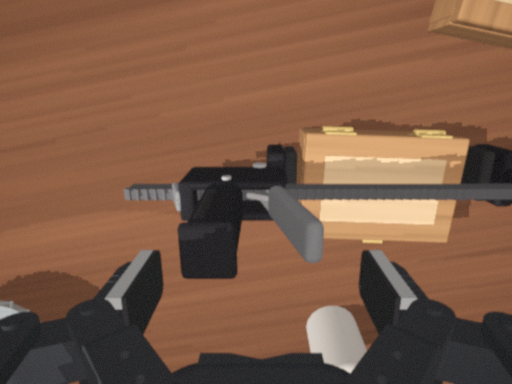

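```bash
python3 -m handwheel '1 0 5 -3.5 0 -0.006 0.013; 1 8 1 0 0 0 0; 1 0 0 0 0 0 0'
python3 - <<'E'
from h import *
st=ctrl.read_state()
T=rot(st['tool_rot']);print(T.round(3),st['force'])
g=np.array([559.6,-51,145]);dx=np.array([.179,.984,0])
print('to c=+6 at TCP z134', T.T@(g+6*dx-[0,0,11]-st['eef_pos']))
E
```

```text
clock: 3.55
eef_pos: [562.8, -44.6, 137.5]
tool_rot: [-1.322, 1.564, 0.065]
force: [0.4, 0.5, -0.0]
width: 85.5
[[ 0.007 -0.983  0.183]
 [ 0.     0.183  0.983]
 [-1.    -0.007  0.002]] [ 0.42541762  0.54717116 -0.00250142]
to c=+6 at TCP z134 [ 3.51620176  2.05238638 -0.87875398]
```

```bash
python3 -m handwheel '1 4 2.5 -1 0 0 0; 0.65 0 0 0 0 0 0;0.65 0 0 0 0 0 0'
python3 - <<'E'
from h import *
st=ctrl.read_state();print(st['eef_pos'],st['force'],st['width'])
cv2.imwrite('pics/w5.png',get_image('wrist'))
E
```

```text
clock: 3.85
eef_pos: [560.6, -45.5, 134.2]
tool_rot: [-1.346, 1.562, 0.041]
force: [-0.0, -0.2, -0.2]
width: 70.5
[560.61868288 -45.53930632 134.16264666] [-0.00153415 -0.15547851 -0.23670711] 70.52388949481154
```

View pics/w5.png

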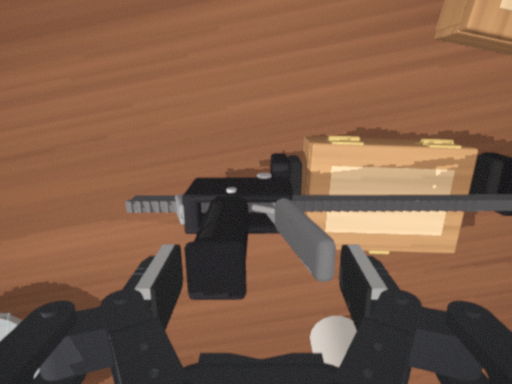

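```bash
python3 -m handwheel '-1 0 0 -1 0 0 0; -1 0 0 -3 0 0 0; -1 0 0 -3 0 0 0; -1 0 0 -3 0 0 0; -1 0 0 0 0 0 0'
python3 - <<'E'
from h import *
st=ctrl.read_state();print(st['eef_pos'],st['force'],st['width'])
cv2.imwrite('pics/w6.png',get_image('wrist'));print(ctrl.read_state()['width'])
E
```

```text
clock: 4.4
eef_pos: [566.9, -64.4, 147.5]
tool_rot: [-1.631, 1.539, -0.252]
force: [-0.5, -0.8, -2.6]
width: 21.3
[566.85654674 -64.43956991 147.47586835] [-0.48963973 -0.84698612 -2.62761014] 21.30165589758814
21.49138281293592
```

View pics/w6.png

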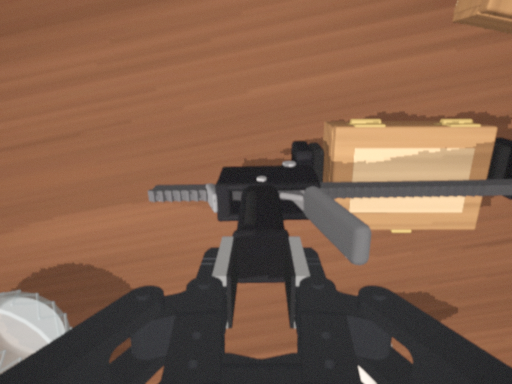

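The gripper is at width 21 and holds only the handle. The trigger lies outside the fingers to the right, and the TCP rose to 147. I'll look from the other cameras before acting.

```bash
python3 - <<'E'
from h import *
crop(get_image('scene'),215,130,120,100,6,'s7.png')
crop(get_image('side'),230,110,100,120,5,'d7.png')
st=ctrl.read_state();print(st['eef_pos'],st['width'],st['force'],st['torque'],rot(st['tool_rot']).round(3))
c=camera_params('wrist')
print(plane(c,150,193,80),proj(c,[0,0,0]))
E
```

```text
[566.55346769 -63.94523361 146.75970613] 21.56406842291685 [-0.12508054 -1.79143558 -0.41591711] [-0.47812903  0.09601442  0.03905751] [[ 0.029 -0.981  0.189]
 [-0.008  0.189  0.982]
 [-1.    -0.03  -0.002]]
[ 548.5102098  -138.02360296   80.        ] (np.float64(145.19834961851444), np.float64(-1276.2107089325978))
```

View pics/s7.png

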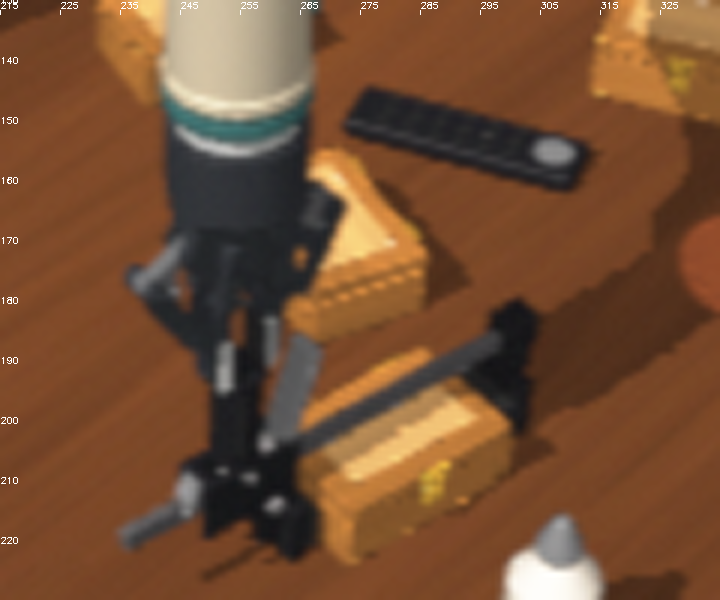

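View pics/d7.png

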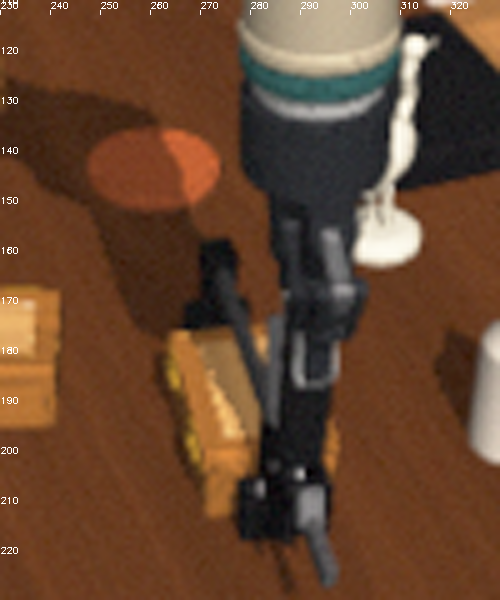

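The inner finger sits between handle and trigger. As the pads swung forward on closing, they pushed the tool up until it slipped over the trigger. I'll open slightly, rise clear and re-measure, then take a lower grip and close in small controlled steps.

```bash
python3 -m handwheel '-0.36 0 0 0 0 0 0; -0.36 0 0 0 0 0 0; -0.36 -15 0 0 0 0 0; -0.36 -25 0 0 0 0 0; 0 -25 0 0 0 0 0;1 -25 0 5 0 -0.03 0.01;1 -10 0 5 0 0 0.02;1 0 0 0 0 0 0'
python3 - <<'E'
from h import *
import json
st=ctrl.read_state();c=camera_params('wrist');im=get_image('wrist');cv2.imwrite('pics/w8.png',im)
json.dump({k:(v.tolist() if hasattr(v,'tolist') else v) for k,v in c.items()},open('w8.json','w'))
print(rot(st['tool_rot']).round(3))
crop(im,120,110,190,120,4,'w8a.png');crop(im,280,100,190,130,4,'w8b.png')
E
```

```text
clock: 5.35
eef_pos: [565.1, -47.0, 247.1]
tool_rot: [0.233, 1.537, 1.621]
force: [0.4, 0.3, 0.3]
width: 83.1
[[-0.002 -0.983  0.182]
 [ 0.034  0.182  0.983]
 [-0.999  0.008  0.033]]
```

View pics/w8.png

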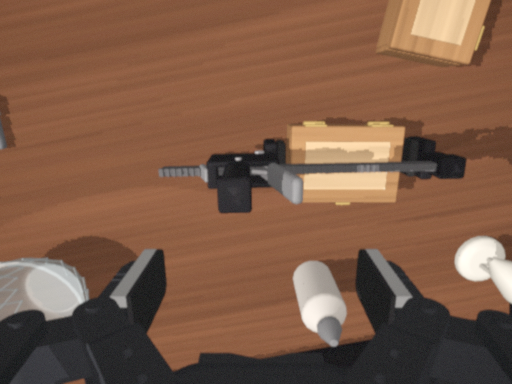

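View pics/w8a.png

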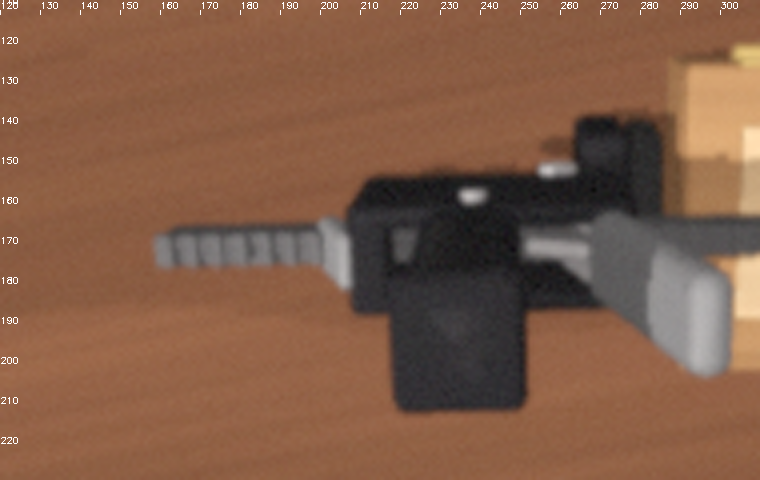

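View pics/w8b.png

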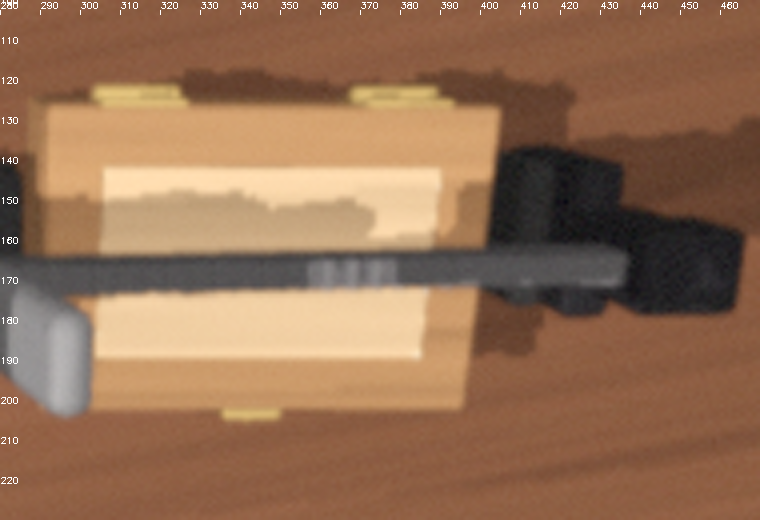

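```bash
cat > meas.py <<'E'
from h import *
def meas(c,pts):
    P={n:plane(c,u,v,z) for n,(u,v,z) in pts.items()}
    for n in P: print(n,P[n].round(1))
    return P
E
python3 - <<'E'
from meas import *
import json
c=json.load(open('w8.json'));c1=json.load(open('w1.json'))
P=meas(c,dict(hbb=(219,211.8,163),hbt=(216.5,179,163),hfb=(251.5,211.8,163),tf=(302.5,190,155),tail=(158.5,172.5,80),barend=(436.5,166,80),rivet=(238,158.5,86.4),boxTL=(291,126.5,50),boxBR=(395.5,202,50),boxTR=(404.5,126.5,50),padbback=(411,140,34)))
print('before');Q=meas(c1,dict(tail=(192,156,80),barend=(436.3,156.5,80),rivet=(254.5,145.5,86.4),boxTR=(402.5,124,50),boxBR=(392,191.5,50),boxTL=(301,121,50)))
for A in (P,Q):
  d=A['barend']-A['tail'];print(np.arctan2(d[1],d[0]),np.linalg.norm(d), np.linalg.norm((A['rivet']-A['tail'])))
st=ctrl.read_state();T=rot(st['tool_rot'])
E
```

```text
hbb [573.2 -77.2 163. ]
hbt [547.9 -73.5 163. ]
hfb [577.9 -53.2 163. ]
tf [570.8 -11.7 155. ]
tail [ 550.  -139.4   80. ]
barend [595.3 132.1  80. ]
rivet [549.7 -60.2  86.4]
boxTL [533.6  -1.9  50. ]
boxBR [637.7 100.6  50. ]
boxTR [555.6 115.7  50. ]
padbback [574.7 129.1  34. ]
before
tail [ 544.6 -132.7   80. ]
barend [594.7 138.7  80. ]
rivet [544.6 -60.6  86.4]
boxTR [556.5 115.   50. ]
boxBR [638.1  96.9  50. ]
boxTL [531.4  -2.8  50. ]
1.4052452162404447 275.2286073580622 79.4234408773803
1.3882607923083792 275.98359378730567 72.42500725214883
```

One stroke has registered: the bar tail is 7 mm farther behind the body and the yaw is now about 1.405. I'll correct the tilt and yaw, then descend to a lower grip at TCP z≈122.

```bash
python3 -m handwheel '1 0 0 0 -0.02 0.033 -0.008; 1 20 0 0 0 0 0; 1 20 0 0 0 0 0; 1 0 0 0 0 0 0'
python3 - <<'E'
from h import *
st=ctrl.read_state();T=rot(st['tool_rot']);print(T.round(3))
g=np.array([564.6,-50.7,122])+6*np.array([.165,.986,0]);print(T.T@(g-st['eef_pos']))
E
```

```text
clock: 5.8
eef_pos: [562.2, -47.0, 201.9]
tool_rot: [2.198, 1.566, -2.675]
force: [-0.9, -0.3, -0.1]
width: 85.1
[[-0.004 -0.987  0.16 ]
 [-0.002  0.16   0.987]
 [-1.     0.004 -0.003]]
[79.85505721 -3.31066138  2.94217377]
```

```bash
python3 -m handwheel '1 25 -3 2.5 0 0 0; 1 25 0 0 0 0 0; 1 20 0 0 0 0 0; 1 8 0 0 0 0 0; 1 0 0 0 0 0 0'
python3 - <<'E'
from h import *
st=ctrl.read_state();T=rot(st['tool_rot']);print(T.round(3))
g=np.array([564.6,-50.7,122])+6*np.array([.165,.986,0]);print(T.T@(g-st['eef_pos']))
E
```

```text
clock: 6.3
eef_pos: [565.1, -45.1, 121.5]
tool_rot: [2.204, 1.566, -2.669]
force: [0.2, 0.1, 0.3]
width: 85.3
[[-0.004 -0.987  0.16 ]
 [-0.002  0.16   0.987]
 [-1.     0.004 -0.003]]
[-0.5443299  -0.40492128  0.38431035]
```

```bash
python3 -m handwheel '0.5 0 0 0 0 0 0; 0.5 0 0 0 0 0 0'; python3 -m handwheel '0.25 0 0 -3 0 0 0; 0.25 0 0 0 0 0 0'
```

```text
clock: 6.5
eef_pos: [566.5, -44.8, 123.3]
tool_rot: [2.603, 1.569, -2.27]
force: [-0.7, 2.1, -0.4]
width: 64.0
clock: 6.7
eef_pos: [567.5, -50.2, 127.0]
tool_rot: [-2.318, 1.566, -0.909]
force: [-0.3, 0.8, -3.4]
width: 53.1
```

```bash
python3 -m handwheel '0.05 2 1 -3 0 0 0; 0.05 2 0 -1 0 0 0';python3 -m handwheel '-0.2 3 1 -1 0 0 0; -0.2 1 0 0 0 0 0'
python3 - <<'E'
from h import *
st=ctrl.read_state();T=rot(st['tool_rot']);print(T.round(3),st['torque'])
cv2.imwrite('pics/w9.png',get_image('wrist'))
E
```

```text
clock: 6.9
eef_pos: [568.3, -54.8, 126.8]
tool_rot: [-1.86, 1.56, -0.451]
force: [-1.4, 1.0, 9.6]
width: 44.9
clock: 7.1
eef_pos: [569.8, -56.7, 127.9]
tool_rot: [-1.718, 1.553, -0.309]
force: [-1.2, 0.4, -2.0]
width: 36.9
[[ 0.017 -0.987  0.162]
 [-0.006  0.162  0.987]
 [-1.    -0.018 -0.003]] [0.34550486 0.40934598 0.23185035]
```

View pics/w9.png

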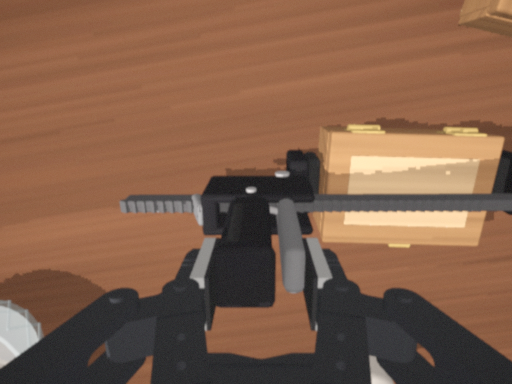

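The trigger is upright, squeezed between the pads with the handle, at about x 210–310, row 280. I'll press to the stop to confirm, then let it out.

```bash
python3 -m handwheel '-0.3 1 1 0 0 0 0; -0.3 1 0 0 0 0 0'; python3 -m handwheel '0.1 0 0 2 0 0 0; 0.4 0 0 3 0 0 0; 0.7 -1 0 3 0 0 0; 1 -1 0 2 0 0 0; 1 0 0 1 0 0 0'
python3 - <<'E'
from h import *
import json
st=ctrl.read_state();c=camera_params('wrist');im=get_image('wrist');T=rot(st['tool_rot']);print(T.round(3),st['force'])
json.dump({k:(v.tolist() if hasattr(v,'tolist') else v) for k,v in c.items()},open('w10.json','w'))
cv2.imwrite('pics/w10.png',im)
E
```

```text
clock: 7.35
eef_pos: [569.9, -57.0, 127.5]
tool_rot: [-1.709, 1.55, -0.3]
force: [-3.0, 0.1, 9.5]
width: 36.9
clock: 7.85
eef_pos: [571.4, -44.8, 128.2]
tool_rot: [-1.731, 1.551, -0.321]
force: [0.3, -0.3, 0.2]
width: 85.7
[[ 0.019 -0.987  0.16 ]
 [-0.006  0.16   0.987]
 [-1.    -0.02  -0.003]] [ 0.29163898 -0.29121511  0.22531247]
```

View pics/w10.png

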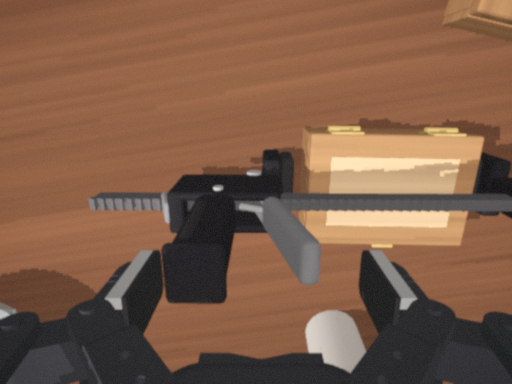

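```bash
python3 - <<'E'
from meas import *
import json
c=json.load(open('w10.json'))
crop(cv2.imread('pics/w10.png'),80,140,150,170,4,'w10a.png')
crop(cv2.imread('pics/w10.png'),290,120,222,140,3,'w10b.png')
E
```

```text
(no output)
```

View pics/w10a.png

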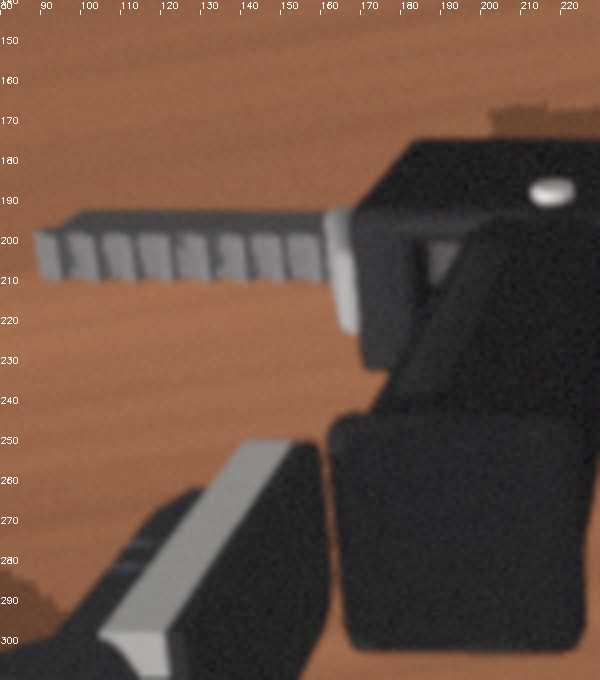

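View pics/w10b.png

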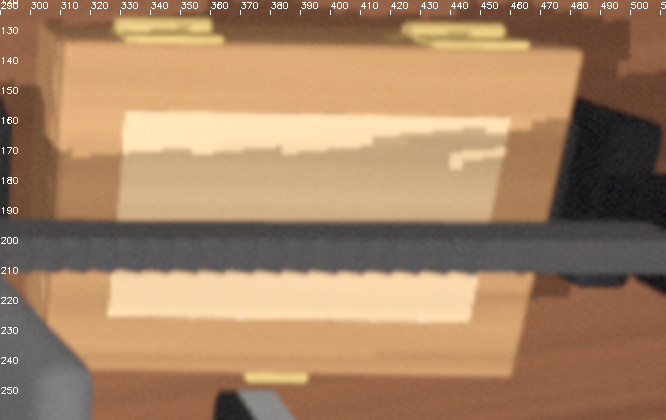

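```bash
python3 - <<'E'
from meas import *
import json
c=json.load(open('w10.json'))
P=meas(c,dict(hbb=(168,302,163),hbt=(163,246,163),hfb=(225,302,163),tf=(316,260,155),tail=(88,203,80),rivet=(217.7,187.7,86.4),boxTL=(310,133,50),boxTR=(483,137,50),boxBR=(460,245,50)))
print(np.linalg.norm(P['rivet']-P['tail']))
d=P['hbt']-P['hbb'];print(np.arctan2(-d[0],d[1]))
hb=(P['hbb']+P['hbt'])/2;st=ctrl.read_state();T=rot(st['tool_rot'])
n=np.array([.16,.987,0]);print('grip',hb+25*n,'tool shift to c=6:',T.T@(hb+31*n-st['eef_pos']))
E
```

```text
hbb [575.2 -84.2 163. ]
hbt [549.6 -79.8 163. ]
hfb [578.9 -60.7 163. ]
tf [570.  -20.4 155. ]
tail [ 550.1 -153.    80. ]
rivet [551.4 -67.8  86.4]
boxTL [533.3  -4.1  50. ]
boxTR [554.9 113.1  50. ]
boxBR [636.2  99.3  50. ]
85.3602100443015
1.401734023468831
grip [566.40526349 -57.31920785 163.        ] tool shift to c=6: [-34.79699122   2.24562178  -7.40690276]
```

```bash
python3 - <<'E'
from meas import *
import json
c=json.load(open('w10.json'))
crop(cv2.imread('pics/w10.png'),255,130,60,60,10,'a.png');crop(cv2.imread('pics/w10.png'),460,130,52,100,6,'b.png')
E
```

```text
(no output)
```

View pics/a.png

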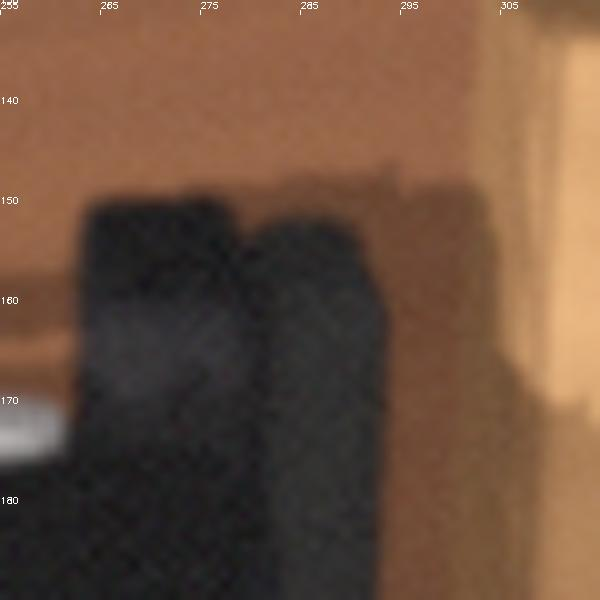

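View pics/b.png

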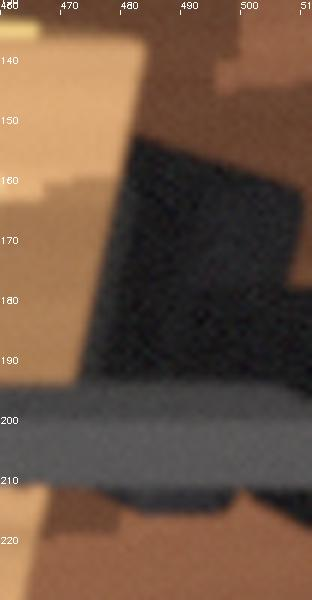

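```bash
python3 - <<'E'
from meas import *
import json
c=json.load(open('w10.json'))
P=meas(c,dict(pada=(293,162,34),boxbot=(304.5,165,2),rivet=(217.7,187.7,86.4),tail=(88,203,80),lidL=(309,165,50), lidR=(479,165,50)))
n=np.array([.165,.986,0])
for k in P: print(k,round(P[k]@n,1))
E
```

```text
pada [555.5 -17.4  34. ]
boxbot [567.4  -6.1   2. ]
rivet [551.4 -67.8  86.4]
tail [ 550.1 -153.    80. ]
lidL [555.6  -7.4  50. ]
lidR [574.6 111.2  50. ]
pada 74.5
boxbot 87.6
rivet 24.1
tail -60.0
lidL 84.4
lidR 204.4
```

After stroke 2 the tail is +13 mm from the start. The rest gap is about 133 mm, so bar ≈ 0.0195. Three more strokes should give a rest gap of about 115.5 (≈11 N, ≈15 N at the stop), with the last one held for the lift. Next is stroke 3.

```bash
python3 -m handwheel '1 4 2 -4 0 0 0.02; 0.7 3 0 -3 0 0 0; 0.5 1 0 0 0 0 0; 0.25 2 0 -2 0 0 0; 0.25 2 0 -2 0 0 0'; python3 -m handwheel '0.05 2 1 -2 0 0 0; 0.05 2 0 -1 0 0 0; -0.2 3 1 -1 0 0 0; -0.3 1 0 0 0 0 0; -0.3 1 0 0 0 0 0'
```

```text
clock: 8.4
eef_pos: [571.5, -60.3, 120.8]
tool_rot: [-2.158, 1.561, -0.752]
force: [-0.7, 2.5, 6.6]
width: 53.4
clock: 8.9
eef_pos: [574.8, -66.9, 122.4]
tool_rot: [-1.698, 1.547, -0.296]
force: [-1.7, 1.0, 5.0]
width: 37.1
```

```bash
python3 - <<'E'
from h import *
import json
st=ctrl.read_state();c=camera_params('wrist');im=get_image('wrist');T=rot(st['tool_rot']);print(T.round(3),st['force'])
json.dump({k:(v.tolist() if hasattr(v,'tolist') else v) for k,v in c.items()},open('w11.json','w'))
cv2.imwrite('pics/w11.png',im)
E
```

```text
[[ 0.022 -0.986  0.168]
 [-0.007  0.168  0.986]
 [-1.    -0.023 -0.003]] [-1.6978335   0.96418964  4.98518594]
```

View pics/w11.png

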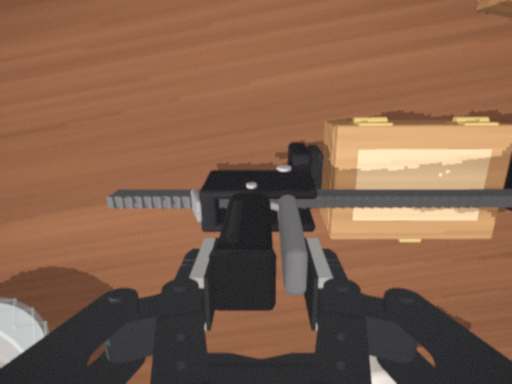

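```bash
python3 -m handwheel '0.1 0 0 2 0 0 0; 0.4 0 0 3 0 0 0; 0.7 -1 1 3 0 0 0.01; 1 0 1 2 0 0 0.01; 1 0 0 0 0 0 0'
python3 - <<'E'
from h import *
import json
st=ctrl.read_state();c=camera_params('wrist');im=get_image('wrist');T=rot(st['tool_rot']);print(T.round(3),st['force'])
json.dump({k:(v.tolist() if hasattr(v,'tolist') else v) for k,v in c.items()},open('w12.json','w'))
cv2.imwrite('pics/w12.png',im);crop(im,70,120,240,180,3,'w12a.png')
E
```

```text
clock: 9.45
eef_pos: [573.5, -56.0, 121.4]
tool_rot: [2.814, 1.567, -2.068]
force: [0.6, -0.3, 0.0]
width: 85.6
[[-0.002 -0.986  0.168]
 [-0.003  0.168  0.986]
 [-1.     0.001 -0.003]] [ 0.60397683 -0.31657514  0.03516201]
```

View pics/w12.png

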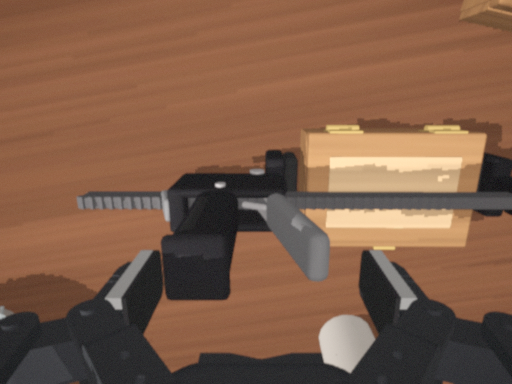

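View pics/w12a.png

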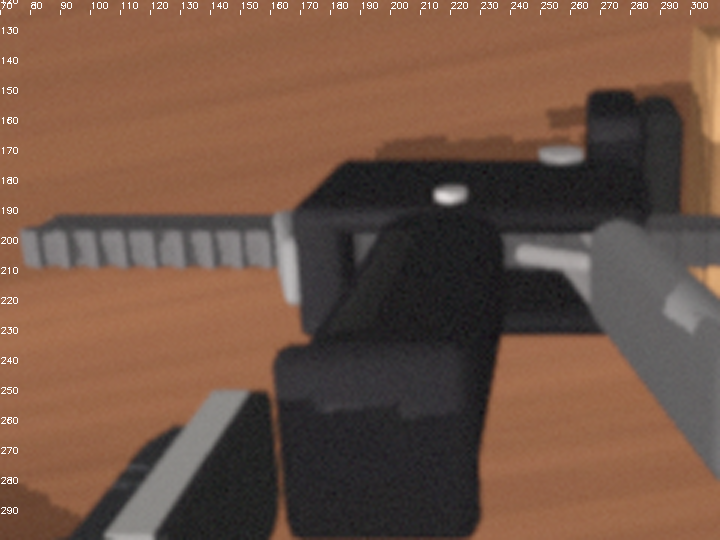

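```bash
python3 - <<'E'
from meas import *
import json
c=json.load(open('w12.json'))
crop(cv2.imread('pics/w12.png'),255,130,75,60,8,'a.png')
P=meas(c,dict(pada=(297,163,34),boxbot=(302,150,2),rivet=(220.3,184.7,86.4),tail=(77,202.5,80),lidL=(308,165,50), lidR=(480.5,165,50),hbt=(164,237,163),hbb=(169,298,163),TL=(309,133,50),TR=(484,134,50)))
n=np.array([.165,.986,0])
for k in P: print(k,round(P[k]@n,1))
print(np.linalg.norm(P['rivet']-P['tail']))
hb=(P['hbb']+P['hbt'])/2;st=ctrl.read_state();T=rot(st['tool_rot'])
print('tool shift to c=6:',T.T@(hb+31*n-st['eef_pos']))
E
```

```text
pada [555.7 -25.7  34. ]
boxbot [552.9 -17.8   2. ]
rivet [549.3 -75.7  86.4]
tail [ 547.3 -166.4   80. ]
lidL [554.8 -19.5  50. ]
lidR [574.6  97.3  50. ]
hbt [546.  -87.1 163. ]
hbb [571.6 -91.6 163. ]
TL [533.2 -16.1  50. ]
TR [553.4  99.3  50. ]
pada 66.4
boxbot 73.6
rivet 16.0
tail -73.8
lidL 72.3
lidR 190.8
hbt 4.2
hbb 4.0
TL 72.1
TR 189.2
91.01603950054839
tool shift to c=6: [-41.46062088   9.08674523  -4.31774653]
```

View pics/a.png

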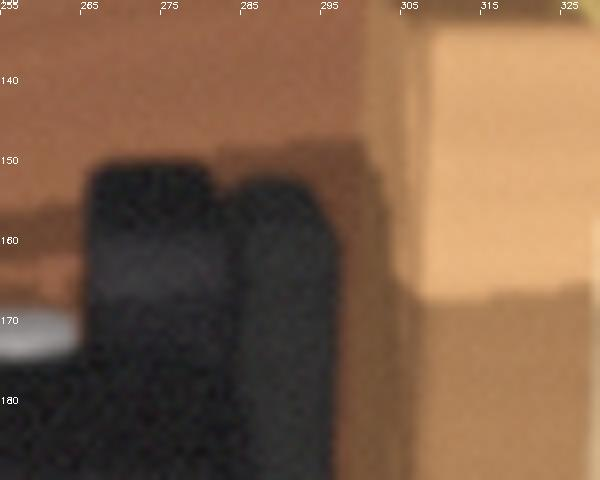

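Stroke 3 gained 6 mm (tail-to-rivet 91.0), so the rest gap is about 128. The tool has drifted 9 mm sideways off the handle, so I'll correct that and do stroke 4.

```bash
python3 -m handwheel '1 0 6 -2 0 0 0; 0.8 0 3 -2 0 0 0; 0.5 1 0 0 0 0 0; 0.25 2 0 -2 0 0 0; 0.25 2 1 -2 0 0 0'; python3 -m handwheel '0.05 2 1 -2 0 0 0; 0.05 2 1 -1 0 0 0.01; -0.2 3 1 -1 0 0 0.01; -0.3 1 1 0 0 0 0; -0.3 1 0 0 0 0 0'
python3 - <<'E'
from h import *
st=ctrl.read_state();print(rot(st['tool_rot']).round(3),st['force'])
cv2.imwrite('pics/w13.png',get_image('wrist'))
E
```

```text
clock: 10.0
eef_pos: [564.6, -66.9, 121.5]
tool_rot: [-2.168, 1.56, -0.77]
force: [-0.9, 4.9, 5.2]
width: 53.5
clock: 10.5
eef_pos: [565.6, -73.1, 123.4]
tool_rot: [-2.288, 1.564, -0.893]
force: [-1.7, -0.7, 6.1]
width: 37.4
[[ 0.004 -0.985  0.175]
 [-0.005  0.175  0.985]
 [-1.    -0.005 -0.004]] [-1.65454773 -0.73873769  6.07470301]
```

View pics/w13.png

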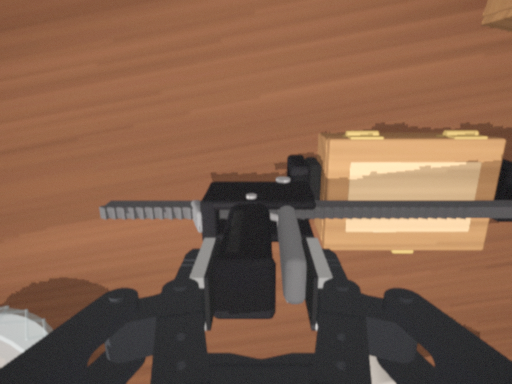

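```bash
python3 -m handwheel '0.1 0 0 2 0 0 0; 0.4 0 0 3 0 0 0; 0.7 -1 1 3 0 0 0; 1 0 0 2 0 0 0; 1 0 0 0 0 0 0'
python3 - <<'E'
from h import *
import json
st=ctrl.read_state();c=camera_params('wrist');im=get_image('wrist');T=rot(st['tool_rot']);print(T.round(3),st['force'])
json.dump({k:(v.tolist() if hasattr(v,'tolist') else v) for k,v in c.items()},open('w14.json','w'))
cv2.imwrite('pics/w14.png',im);crop(im,60,130,260,190,3,'w14a.png');crop(im,290,110,222,150,3,'w14b.png')
E
```

```text
clock: 11.05
eef_pos: [565.1, -61.7, 122.2]
tool_rot: [-2.811, 1.566, -1.415]
force: [-0.2, 0.0, -0.4]
width: 85.4
[[ 0.001 -0.985  0.174]
 [-0.005  0.174  0.985]
 [-1.    -0.002 -0.005]] [-2.35628469e-01  3.33594906e-04 -4.14318457e-01]
```

View pics/w14a.png

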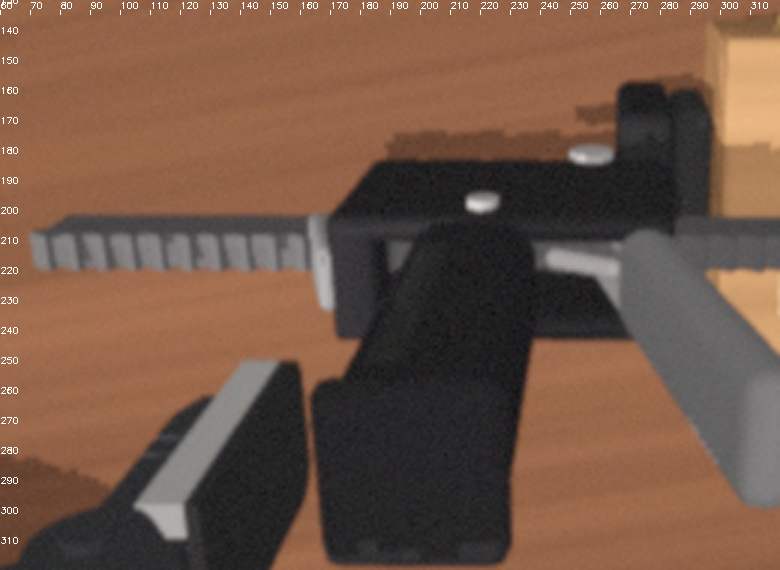

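View pics/w14b.png

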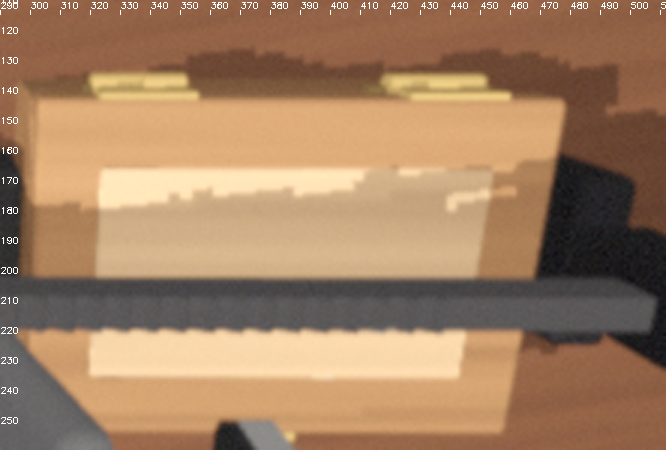

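```bash
python3 - <<'E'
from meas import *
import json
c=json.load(open('w14.json'))
P=meas(c,dict(pada=(297,171,34),boxbot=(297.5,150,2),rivet=(219.8,197.3,86.4),tail=(70.5,213.5,80),lidL=(302,175,50), lidR=(473,175,50),hbt=(164,259,163),hbb=(169.5,317,163)))
n=np.array([.165,.986,0])
for k in P: print(k,round(P[k]@n,1))
print(np.linalg.norm(P['rivet']-P['tail']))
hb=(P['hbb']+P['hbt'])/2;st=ctrl.read_state();T=rot(st['tool_rot'])
print('tool shift to c=6:',T.T@(hb+31*n-st['eef_pos']))
E
```

```text
pada [553.9 -32.3  34. ]
boxbot [544.5 -27.3   2. ]
rivet [548.6 -83.4  86.4]
tail [ 544.8 -179.1   80. ]
lidL [553.3 -30.3  50. ]
lidR [573.7  86.7  50. ]
hbt [546.4 -95.2 163. ]
hbb [572.  -99.7 163. ]
pada 59.5
boxbot 62.9
rivet 8.3
tail -86.7
lidL 61.4
lidR 180.2
hbt -3.7
hbb -3.9
96.00458355055062
tool shift to c=6: [-40.72281871  -0.10349088  -5.16805424]
```

```bash
python3 - <<'E'
from meas import *
import json
im=cv2.imread('pics/w1.png');crop(im,265,120,40,60,10,'a.png');crop(im,395,120,60,60,10,'b.png')
im=cv2.imread('pics/w8.png');crop(im,395,130,60,60,10,'b8.png')
E
```

```text
(no output)
```

View pics/a.png

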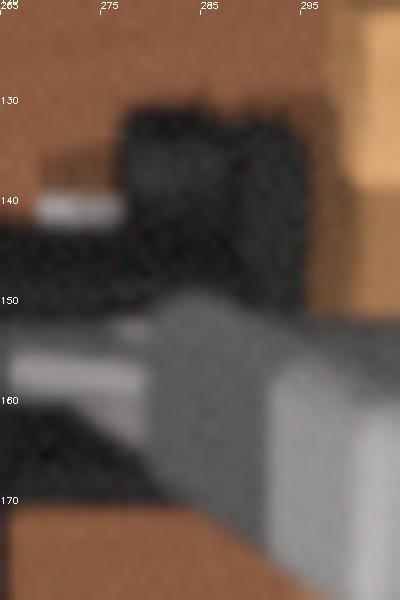

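View pics/b.png

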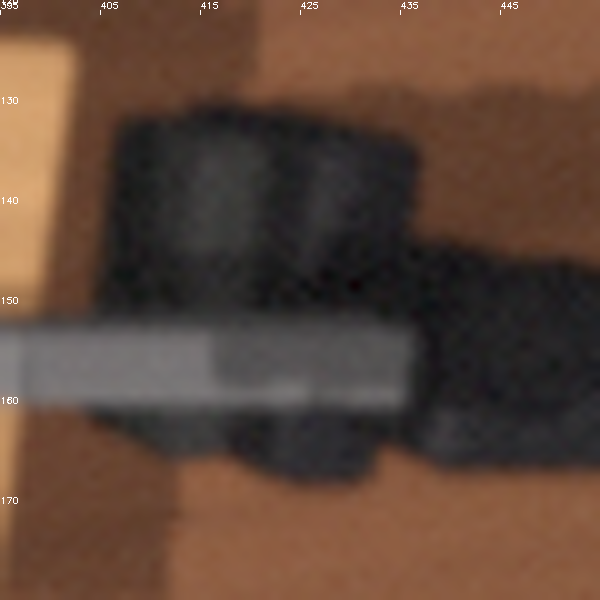

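View pics/b8.png

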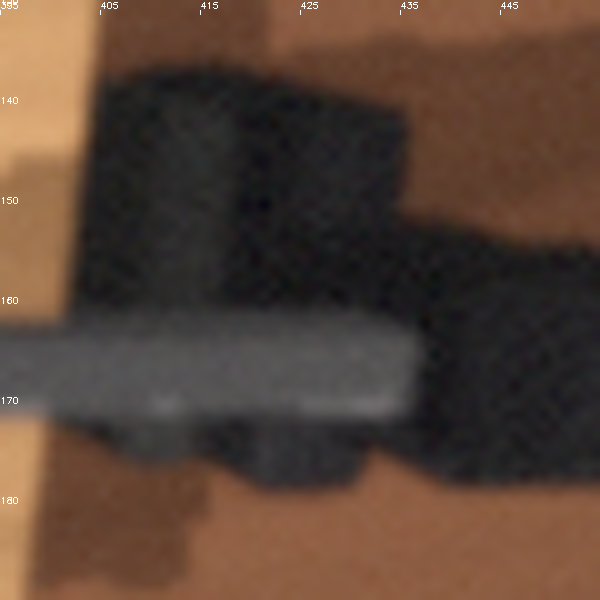

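```bash
python3 - <<'E'
from meas import *
import json
c=json.load(open('w1.json'));n=np.array([.18,.984,0])
P=meas(c,dict(pada=(294.8,142,34),b34=(411,142,34),b4=(405.5,142,4),lidR=(401,142,50),lidL=(301,142,50),tail=(192,156,80)))
for k in P: print(k,round(P[k]@n,1))
E
```

```text
pada [557.2 -12.7  34. ]
b34 [583.3 130.3  34. ]
b4 [588.6 135.3   4. ]
lidR [577.6 112.   50. ]
lidL [556.   -6.4  50. ]
tail [ 544.6 -132.7   80. ]
pada 87.8
b34 233.2
b4 239.1
lidR 214.1
lidL 93.7
tail -32.6
```

The rest gap is now about 120.5–123 and the body pad is about 2 mm from the box. Stroke 5 should give roughly 7–14 N at rest and 11–17 N at the stop. I'll squeeze it and hold.

```bash
python3 -m handwheel '1 1 0 -3 0 0 0; 0.8 0 0 -2 0 0 0; 0.5 1 0 0 0 0 0; 0.25 2 0 -2 0 0 0; 0.25 2 1 -2 0 0 0'; python3 -m handwheel '0.05 2 1 -2 0 0 0; 0.05 2 1 -1 0 0 0.01; -0.2 3 1 -1 0 0 0.01; -0.6 1 1 0 0 0 0; -1 1 0 0 0 0 0; -1 0 0 0 0 0 0; -1 0 0 0 0 0 0'
python3 - <<'E'
from h import *
import json
st=ctrl.read_state();c=camera_params('wrist');print(rot(st['tool_rot']).round(3),st['force'])
json.dump({k:(v.tolist() if hasattr(v,'tolist') else v) for k,v in c.items()},open('w15.json','w'))
im=get_image('wrist');cv2.imwrite('pics/w15.png',im);crop(im,90,120,240,120,3,'w15a.png')
crop(get_image('scene'),215,140,120,100,6,'s15.png')
crop(get_image('side'),230,130,100,120,5,'d15.png')
E
```

```text
clock: 11.6
eef_pos: [566.3, -74.9, 121.1]
tool_rot: [-2.1, 1.557, -0.708]
force: [-1.0, 4.3, 7.0]
width: 53.6
clock: 12.3
eef_pos: [567.4, -81.0, 123.2]
tool_rot: [-2.173, 1.562, -0.783]
force: [-0.8, 0.5, 2.0]
width: 37.4
[[ 0.006 -0.984  0.18 ]
 [-0.006  0.18   0.984]
 [-1.    -0.007 -0.005]] [-0.84229564  0.46856821  2.03027229]
```

View pics/w15.png

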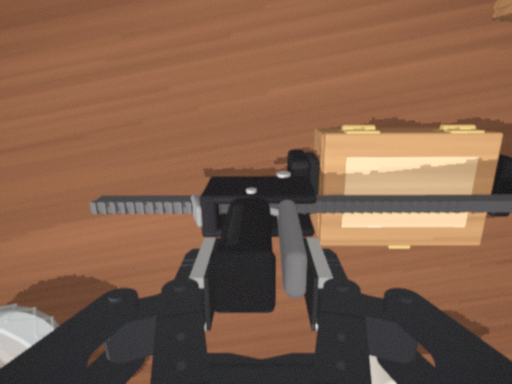

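View pics/w15a.png

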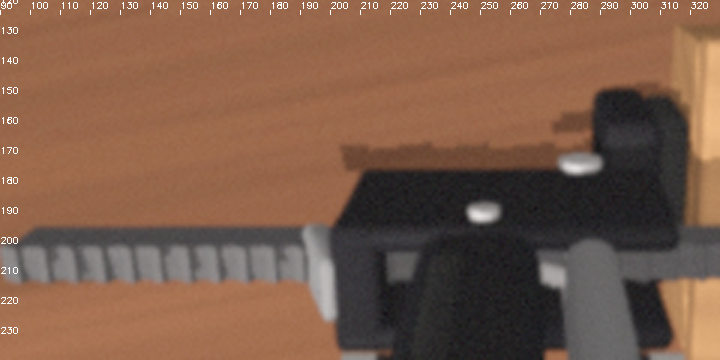

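View pics/s15.png

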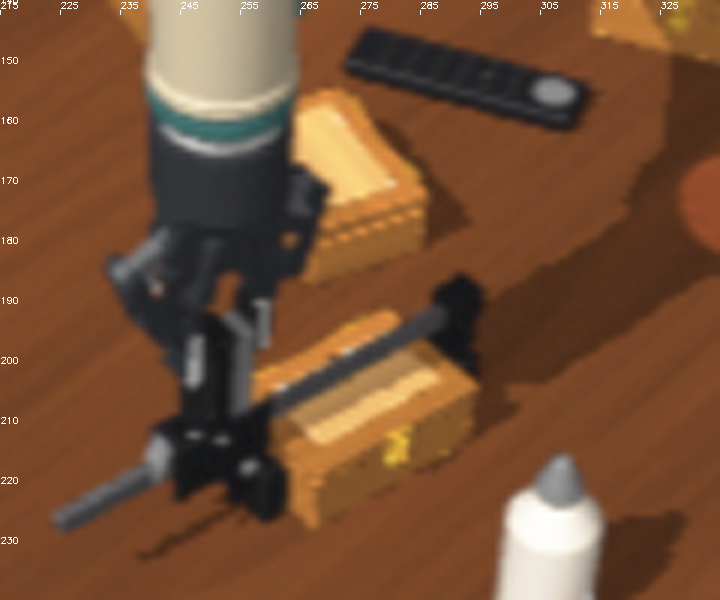

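View pics/d15.png

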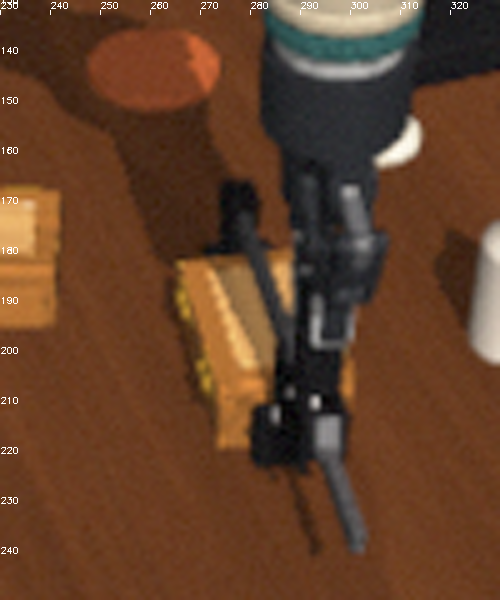

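```bash
python3 - <<'E'
from meas import *
import json
c=json.load(open('w15.json'))
im=cv2.imread('pics/w15.png');crop(im,285,120,70,90,8,'a.png')
P=meas(c,dict(pada=(318,165,34),rivet=(250.8,190.7,86.4),tail=(91,207,80),lidL=(322.5,165,50), lidR=(497,165,50)))
n=np.array([.18,.984,0])
for k in P: print(k,round(P[k]@n,1))
print(np.linalg.norm(P['rivet']-P['tail']))
E
```

```text
pada [555.2 -35.6  34. ]
rivet [550.4 -83.7  86.4]
tail [ 545.1 -184.8   80. ]
lidL [551.7 -34.6  50. ]
lidR [573.2  84.   50. ]
pada 64.9
rivet 16.7
tail -83.8
lidL 65.3
lidR 185.9
101.46785770267637
```

View pics/a.png

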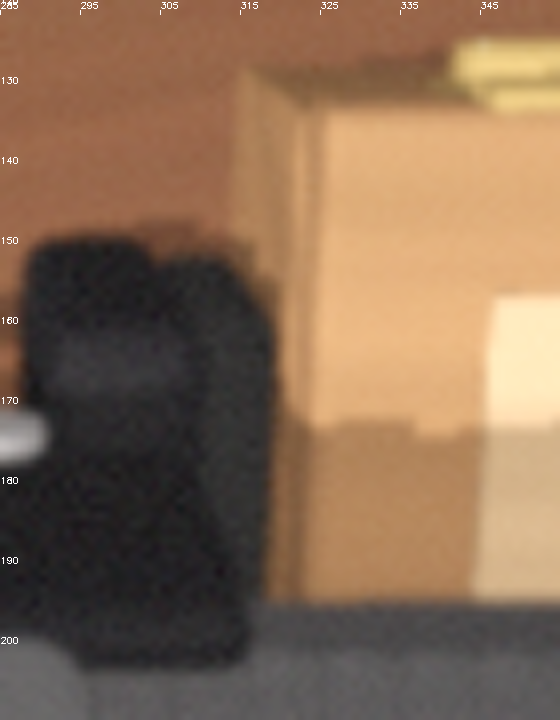

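```bash
python3 - <<'E'
from meas import *
import json
for k in ('w6','w9','w11','w13','w15'):
    im=cv2.imread(f'pics/{k}.png');crop(im,80,170,190,60,4,f'{k}t.png')
ims=[cv2.imread(f'pics/{k}t.png') for k in ('w11','w13','w15')]
cv2.imwrite('pics/t.png',np.vstack(ims)[:, :760])
E
```

```text
(no output)
```

View pics/t.png

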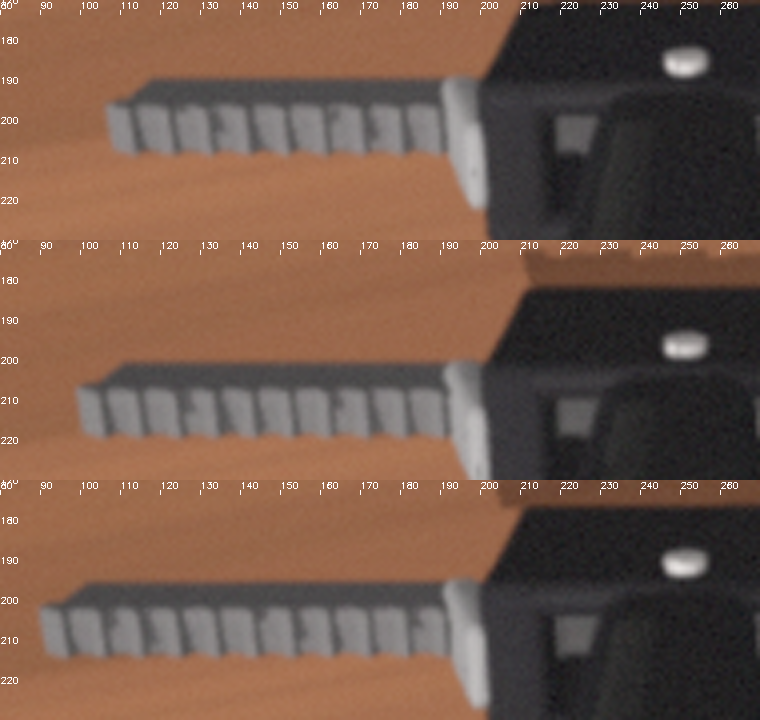

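```bash
python3 - <<'E'
from meas import *
import json
c=json.load(open('w11.json'));P=[plane(c,249.3,185.3,86.4),plane(c,106.5,202,80)];print('stop3',np.linalg.norm(P[0]-P[1]))
# w13: no params saved; use w15 params with z +0.2, similar attitude
c=json.load(open('w15.json'))
P=[plane(c,249.3,196.5,86.4),plane(c,99,213,80)];print('stop4~',np.linalg.norm(P[0]-P[1]))
P=[plane(c,249.3,190.5,86.4),plane(c,90,208,80)];print('stop5',np.linalg.norm(P[0]-P[1]))
# image pitch in mm on the bar top
print(np.linalg.norm(plane(c,98,208,80)-plane(c,184,208,80))/9)
E
```

```text
stop3 90.06169434976526
stop4~ 96.19516281177722
stop5 101.40717678636477
5.998206435052585
```

The stop-to-stop step was one tooth. The pad face meets the box end and the estimated jaw force is about 10–17 N. Now I'll lift.

```bash
python3 -m handwheel '-1 -3 0 0 0 0 0; -1 -6 0 0 0 0 0; -1 -8 0 0 0 0 0; -1 -5 0 0 0 0 0; -1 0 0 0 0 0 0'
python3 - <<'E'
from h import *
st=ctrl.read_state();print(rot(st['tool_rot']).round(3),st['force'],st['torque'],st['width'])
crop(get_image('wrist'),0,0,512,384,1,'w16.png')
crop(get_image('scene'),215,130,120,100,6,'s16.png')
E
```

```text
clock: 12.95
eef_pos: [563.4, -82.1, 142.5]
tool_rot: [2.91, 1.562, -1.983]
force: [0.3, 0.6, -7.4]
width: 37.2
[[-0.004 -0.984  0.18 ]
 [-0.008  0.18   0.984]
 [-1.     0.002 -0.009]] [ 0.28665288  0.62955121 -7.36097645] [-0.59888319  0.05441294 -0.00883042] 37.19515036787301
```

View pics/w16.png

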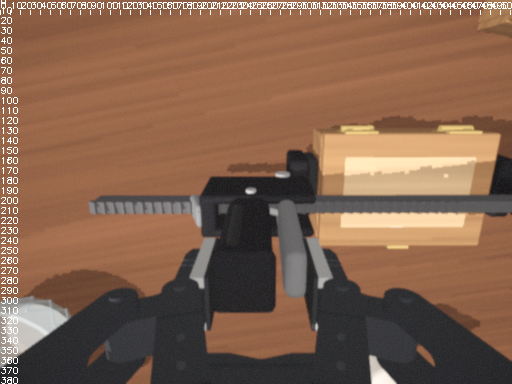

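View pics/s16.png

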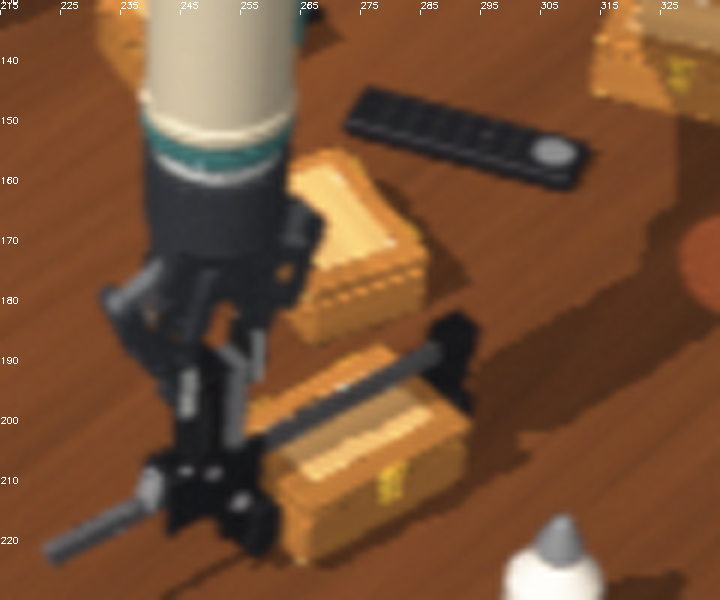

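The wrist reads 7.4 N, the full weight of clamp and box, and the load is level. I'll raise it the rest of the way to TCP z≈203.

```bash
python3 -m handwheel '-1 -7 0 0 0 0 -0.005; -1 -10 0 0 0 0 -0.005; -1 -12 0 0 0 0 0; -1 -12 0 0 0 0 0; -1 -9 0 0 0 0 0; -1 -5 0 0 0 0 0; -1 0 0 0 0 0 0; -1 0 0 0 0 0 0'
python3 - <<'E'
from h import *
st=ctrl.read_state();print(rot(st['tool_rot']).round(3),st['force'],st['torque'],st['width'])
E
```

```text
clock: 13.85
eef_pos: [562.8, -81.4, 202.9]
tool_rot: [-2.302, 1.558, -0.911]
force: [0.5, -0.1, -7.1]
width: 37.2
[[ 0.008 -0.984  0.179]
 [-0.01   0.179  0.984]
 [-1.    -0.01  -0.009]] [ 0.51747087 -0.0658384  -7.10854843] [-0.60681162  0.10745011  0.01338051] 37.165411026881124
```

```bash
python3 -m handwheel '-1 0 0 0 0 0 0; -1 0 0 0 0 0 0; -1 0 0 0 0 0 0; -1 0 0 0 0 0 0; -1 0 0 0 0 0 0'
python3 - <<'E'
from h import *
st=ctrl.read_state();print(rot(st['tool_rot']).round(3),st['force'],st['qd'].round(3))
cv2.imwrite('pics/w17.png',get_image('wrist'))
im=get_image('scene');cv2.imwrite('pics/s17f.png',im);crop(im,205,110,130,110,6,'s17.png')
im=get_image('side');cv2.imwrite('pics/d17f.png',im);crop(im,220,110,120,130,4,'d17.png')
s=camera_params('scene');d=camera_params('side')
E
```

```text
clock: 14.35
eef_pos: [561.5, -81.3, 201.0]
tool_rot: [-2.591, 1.56, -1.2]
force: [-0.6, -0.8, -7.9]
width: 36.8
[[ 0.004 -0.984  0.179]
 [-0.01   0.179  0.984]
 [-1.    -0.006 -0.009]] [-0.61981074 -0.768657   -7.92420577] [-0.002  0.004  0.002  0.001  0.    -0.002  0.001]
```

View pics/w17.png

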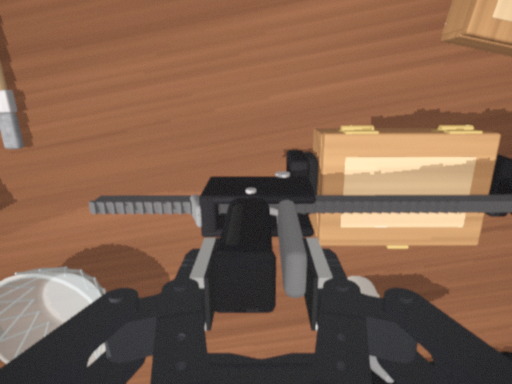

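View pics/s17.png

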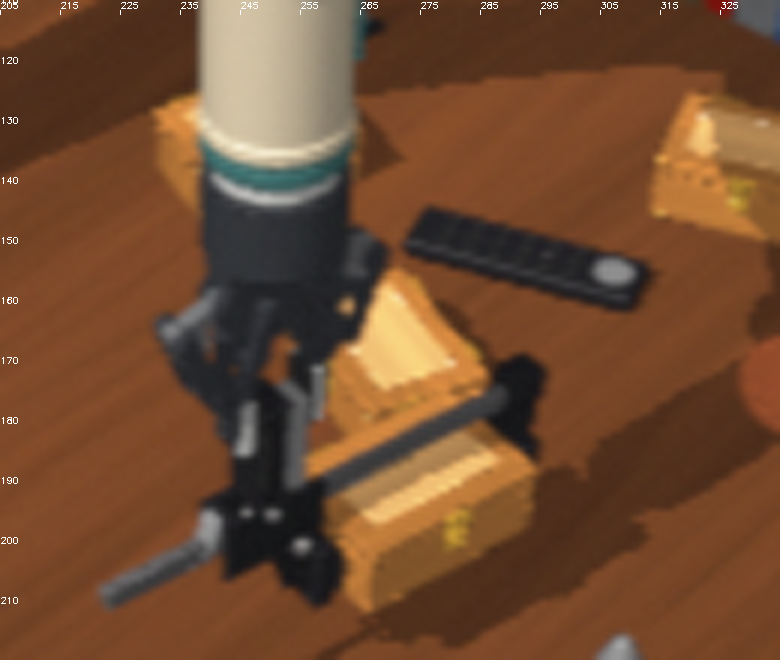

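View pics/d17.png

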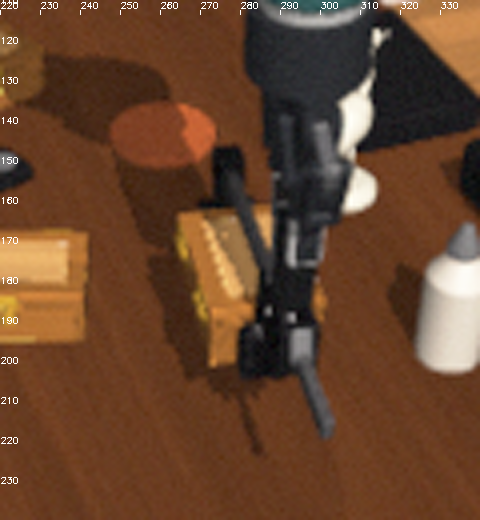

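View pics/s17f.png

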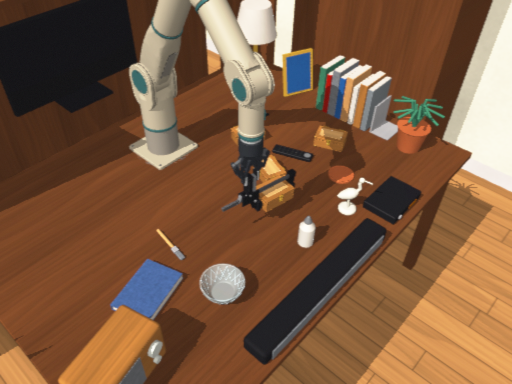

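```bash
python3 -m handwheel '-1 -2.5 0 0 0 0 0; -1 -1 0 0 0 0 0'
python3 - <<'E'
from h import *
import time
st=ctrl.read_state();print(st['eef_pos'],st['force'],st['qd'].round(3),st['clock'])
get_image('wrist');st=ctrl.read_state();print(st['eef_pos'])
ctrl.finish_job()
E
```

```text
clock: 14.7
eef_pos: [561.5, -81.2, 204.8]
tool_rot: [-2.583, 1.56, -1.193]
force: [-0.0, 0.3, -6.6]
width: 37.3
[561.53510499 -81.22151039 204.80992701] [-5.92110665e-03  2.77186024e-01 -6.55846921e+00] [-0.001 -0.01   0.002 -0.009  0.001  0.025 -0.001] 14.7
[561.52012409 -81.24486542 204.89411552]
the job is handed in; nothing more can be done
```

I pumped the clamp five strokes, kept the trigger squeezed on the last one, lifted the box by the clamp and handed the job in while holding it there, at 14.75 s.

**Last checks:**
- **Height:** the tool ended about 81.5 mm above its grasp height, so the box should be about 8 cm clear of the shelf.
- **Level:** the tool's tilt stayed within about 0.01 rad of what it was when it took hold.
- **Weight:** the wrist read about 7 N, which is the full weight of clamp and box.
- **Slip:** the picture from the wrist looked the same before and after the lift. The bystanders in view looked undisturbed; I didn't measure their positions.

**What went wrong or stays uncertain:**
- **First grasp:** on the first squeeze the trigger-side finger slipped over the trigger, though that stroke still counted. I went back in lower and closed in small steps for the rest. The clamp and box slid a few cm along the shelf while pumping, about 3 cm for the box.
- **Jaw force:** I worked it out from bar travel seen in the images, not by measuring it. I estimate 10–17 N with the trigger squeezed. The readings disagreed by 1–2 mm, and the lowest gave about 9 N, or about 5 N if the trigger were let go. That last figure is just under the 6 N for a firm grip.
- **Panel:** I judged it home from the jaw gap and the estimated force. No camera view showed the panel's face directly.

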